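# Show the tall instrument cassette to the code reader

## Task

Take the tall closed cassette out of the three-pocket rack, drawing it straight up until it is clear of its pocket, and leave the two short cases standing in theirs. Carry it to the code reader behind it and tilt it so that its lid (the broad side turned away from you in the rack) looks squarely into the reader's window, centred about 12 cm in front of it. Finish while still holding it there, raised and still, without touching the reader or disturbing anything else.

Things in the scene. Friction and masses are not known exactly. Their poses are not given: they have to be found in the camera images.
- cassette: closed instrument cassette to be shown: smooth box 120 x 60 x 22 mm, 0.2 kg, on a short end in one of the three pockets, far taller than the two cases beside it. Origin: centre of its base face. z: from base to lid (lid face at z = 22 mm), in the rack level and away from the robot, along the rack's x. y: along its length, up in the rack. x: along its 60 mm width
- cassette_mid (a point): the middle of the cassette's body (halfway along its length, width and thickness), 69 mm above the work surface while in the rack; the top end is 60 mm above it. Axes as the cassette's. Grip across the 22 mm thickness, near the top end
- cassette_foot (a point): the middle of the cassette's lower end, 60 mm below its middle along its length; 9 mm above the work surface while in the rack
- rack: fixed steel rack on the counter, base plate 200 x 86 x 6 mm, with three equal open-topped pockets in a row along its x, at x = -60, 0 and 60 mm. Each pocket is 26 mm (x) by 64 mm (y) inside, walls 3 mm, floor 9 mm and rim 56 mm above the work surface. Origin: centre of its underside, on the work surface; x points away from the robot
- short_case_a: short steel instrument case standing in another pocket of the rack, 80 mm tall, 60 mm wide, 22 mm thick, its top 89 mm above the work surface; stays where it is. Origin: middle of the lower edge of its face towards the robot, 11 mm in front of its middle; z up, x through its thickness, as the rack's x
- short_case_b: the second short steel case, the same as the first, in the remaining pocket
- reader: fixed code reader on the counter, 0.31 m tall: base 110 x 100 x 16 mm, a 16 mm post 80 mm behind its front edge, on it a tilted head 60 mm wide, 46 mm high, 74 mm deep. Origin: middle of the base's front edge, on the counter, straight below the window; x runs from front to back, away from the robot
- reader_head: the reader's head; origin: centre of its dark window, 250 mm above the counter. The window looks along the head's -x, which points towards the robot side and 40 degrees (0.70 rad) down; y is level, z up and towards the robot side. The cassette's lid must face it: cassette z along the head's +x
- dropper: small brown dropper bottle on the counter, 102 mm tall, 33 mm wide; origin: centre of its underside; bystander
- kidney_dish: steel kidney dish on the counter, 183 x 97 x 32 mm; origin: centre of its underside; bystander
- tweezers: steel tweezers lying on the counter, 159 mm long; origin: centre of the underside; bystander
There are look-alikes about, which are no part of the job. What is shaped like the cassette but purple is not meant.

How it is judged (in metres and radians):
On the way:
1. the cassette is drawn up out of its pocket: held over the rack, still upright within 20 degrees, its lower end at least 10 mm above the pocket's rim (z of cassette_foot in the frame of rack above 0.066 m and angle between cassette's own y axis and vertical below 0.35 rad and horizontal distance between cassette_mid and rack below 0.1 m and contact force between cassette and the fingers above 1 N), for 0.05 s.
At the end, for the whole second after the job is handed in: Only the fingers carry the cassette, still, its foot over 80 mm up; lid square to the window within 10 degrees, its middle 90 to 150 mm from the window along its view and within 25 mm of that line across; short cases moved under 15 mm, bystanders under 30 mm (contact force between cassette and the fingers above 1 N and contact force between cassette and rack below 0.1 N and contact force between cassette and reader below 0.1 N and height (world z) of cassette_foot above 0.08 m and angle between the z axis of cassette and the x axis of reader_head, either way round below 0.17 rad and z of reader_head in the frame of cassette above 0.05 m and x of cassette_mid in the frame of reader_head between -0.15 and -0.09 m and y of cassette_mid in the frame of reader_head between -0.025 and 0.025 m and z of cassette_mid in the frame of reader_head between -0.025 and 0.025 m and linear speed of cassette below 0.02 m/s and angular speed of cassette below 0.15 rad/s and distance of each of short_case_a, short_case_b from where it was at the start of the episode below 0.015 m and distance of each of dropper, kidney_dish, tweezers from where it was at the start of the episode below 0.03 m); the arm keeps its last pose, push and grip.
It fails at once if the reader is touched harder than 1 N (contact force between reader and anything else above 1 N).
It fails at once if a short case is shifted more than 15 mm (distance of any of short_case_a, short_case_b from where it was at the start of the episode above 0.015 m).
It fails at once if a bystander is shifted more than 30 mm (distance of any of dropper, kidney_dish, tweezers from where it was at the start of the episode above 0.03 m).
It also fails if it takes over 35 s, if anything falls off the work surface, if the arm or the gripper's body presses on something with over 40 N, if the wrist force passes 120 N, or if a joint passes its speed limit or range.

## Robot

A 6-joint arm with a two-finger parallel gripper is mounted at the origin on a cart in front of the work surface, level with it; the furniture and walls round the work are solid. World frame = base frame: x ahead of the robot, y to its left, z up, the work surface at z = 0. Lengths are in mm, angles in rad, forces in N, time in s.
With the tool pointing down it reaches from about 300 to 775 mm from the base axis. Payload 14.6 kg.
Tool frame: the origin (TCP) lies midway between the tips of the shut fingers; the grasp point (between the pads) lies grasp_offset behind it (grasp_offset is the distance from the TCP to the grasp point, in mm); z points along the fingers, y is the line along which they close (so a half turn about z gives the same grasp; the last joint's range is limited). The gripper opens to 94 mm and grips with 3 to 60 N. Pads are 16 mm wide; open, the fingers measure 119 mm over their backs; the gripper's body (75 mm by 177 mm) begins 78 mm behind the grasp point.
Start: joints at [-1.28, 0.3, 1.521, -0, 1.321, -0.067], TCP at [192.61, -515.161, 205.446] pointing down, gripper open.
Joint ranges: [-3.03, 3.03], [-0.79, 2.21], [0.23, 2.52], [-1.04, 4.18], [0, 3.07], [-2.55, 2.55]. Speed limits (rad/s): [2.22, 2.22, 2.57, 3.14, 3.14, 3.14].

## Interface

Orientations are given as [roll, pitch, yaw] about the fixed x, y, z axes, in that order (R = Rz(yaw) Ry(pitch) Rx(roll)).
In Python, from cell import * gives the robot as it stands. The module is installed in compiled form; this text tells all that it offers.
- The arm moves only by the shell command python3 -m jog 'ROWS' [FORCE]. ROWS is JSON, a list of rows, each a list of 3 entries, a list of its own where there are three numbers: the finger opening in mm, from 0 to 94, then the shift along the tool's x, y, z in units of 50 mm (1.0 is 50 mm), then the turn about the tool's z in units of 180 degrees (1.0 is 180 degrees). In form: [[fingers, [dx, dy, dz], twist], ...]. A call has 1 to 20 rows; each row shifts and turns the commanded pose from where the row before left it, along the tool's axes as they then stand; what a row does not reach is not made up. A row lasts 1/10 s, in which the tool goes at most 50 mm and 8.59 degrees, less where a joint would pass 70% of its speed; a pose out of reach is approached as far as the arm can. A call with a number of a shift or a turn outside -1 to 1 is refused whole. A call with a gripper value outside its range is refused whole. The fingers move at their own pace and stop on an object; FORCE is the grip in N (left out, the last holds). Time passes only in rows, so rows that do not move let the fingers close. It gives the time, the measured TCP pose, the force, the opening and the grip force at its end, in the units of the state.
- read_state(): the state, without advancing time (a new reading comes with each control period).
- camera(name): name is "scene" or "side" or "wrist"; returns the picture (400x640x3 uint8, red, green, blue); there is no depth.
- calibration(name): a dict with "mtx" (3x3 intrinsics, pixels), "cam_to_world" (4x4, takes a point from camera to world coordinates); the wrist camera has in their place "hand_eye" (4x4, takes a point from camera to tool coordinates, whose origin is the TCP and whose axes are the flange's). Camera axes: x right, y down, z forward; pixel columns grow to the right and rows downward; lengths in mm; the calibration is good to about 2 mm. A picture is of the moment at which its call begins: read the wrist's pose just before it. calibration takes no time and is no camera call.
- sign_off(): hands the job in; it is judged then, once.
Trained networks look in the newest picture that a camera, given by its name, has taken for a name from the list of things; names that differ only in an ending like _2 or _b are one class to them, and where a whole thing is asked for, a point or a joint stands for the part that bears it (a point fixed in the world has none). Each returns a list of dicts, best first, with "conf" (0 to 1); they miss things now and then, are a little off and sometimes report something else, mostly with a low value. They report only what shows in the picture. A call takes as long as a camera call. They do not tell look-alikes from the thing itself.
- regions_of(camera, query): "pixels" (400x640 bool, what is visible of it) and "rect" ([centre column, centre row, width, height] in pixels, round what is visible of it).
The state is a dict: "clock": time; "joints": joint angles; "qd": joint speeds; "effort": joint torques, N m; "eef_pos": TCP position; "eef_rot": TCP orientation; "wrist_force": force on the tool from outside, world axes, zero at the start; "moment": the same for the moment, N m; "finger_gap": finger opening in mm; "finger_force": force on a finger pad.
Only numpy, scipy, OpenCV 4.12 (cv2) and the standard library are available. Lean on these libraries where they do the work, as an engineer would, in place of code of your own. Each camera call takes 0.05 s, during which the arm holds its last target. There are 200 camera calls.

## Working session

There is one attempt and no reset: what is moved stays moved. The work goes in short steps, Python scripts to look and compute and a shell command to move; the robot and the scene stay as the last step left them, time stands still between calls to the robot, and variables do not carry over. Pictures are saved under pics/ and viewed, at most 11 in all, crops included, and the job is handed in when it is done.

```bash
mkdir -p pics; python3 - <<'E'
from cell import *
import cv2,numpy as np
s=read_state();print({k:s[k] for k in('clock','joints','eef_pos','eef_rot','finger_gap')})
for n in('scene','side'):
    im=camera(n);cv2.imwrite(f'pics/{n}0.png',im[:,:,::-1])
    c=calibration(n);print(n,np.round(c['mtx'],1).tolist(),np.round(c['cam_to_world'],3).tolist())
    for q in('cassette','rack','reader','reader_head','short_case_a'):
        for r in regions_of(n,q)[:3]:print(q,round(r['conf'],2),np.round(r['rect']).tolist())
print(calibration('wrist'))
E
```

```text
{'clock': 0.0, 'joints': array([-1.27961815e+00,  3.00492533e-01,  1.52156331e+00,  1.37557115e-05,
        1.32071224e+00, -6.66395046e-02]), 'eef_pos': array([ 192.53276822, -514.92346737,  204.88209735]), 'eef_rot': array([-3.14042072e+00, -9.15662665e-05,  3.57814213e-01]), 'finger_gap': 93.98149336167585}
scene [[361.2, 0.0, 321.9], [0.0, 361.2, 200.2], [0.0, 0.0, 1.0]] [[-0.829, -0.283, 0.482, 99.15], [-0.559, 0.397, -0.728, 995.572], [0.015, -0.873, -0.487, 572.089], [0.0, 0.0, 0.0, 1.0]]
cassette 0.88 [332.0, 282.0, 16.0, 68.0]
cassette 0.78 [392.0, 224.0, 15.0, 41.0]
rack 0.87 [366.0, 247.0, 81.0, 34.0]
reader 0.72 [264.0, 175.0, 46.0, 117.0]
reader_head 0.78 [265.0, 135.0, 31.0, 36.0]
short_case_a 0.61 [342.0, 233.0, 9.0, 24.0]
short_case_a 0.58 [365.0, 232.0, 13.0, 25.0]
side [[440.7, 0.0, 325.6], [0.0, 440.7, 197.4], [0.0, 0.0, 1.0]] [[0.998, 0.046, -0.03, 564.143], [0.05, -0.536, 0.843, -322.219], [0.023, -0.843, -0.537, 612.639], [0.0, 0.0, 0.0, 1.0]]
cassette 0.9 [262.0, 205.0, 13.0, 58.0]
cassette 0.62 [228.0, 257.0, 24.0, 52.0]
rack 0.81 [261.0, 280.0, 113.0, 73.0]
reader 0.96 [421.0, 215.0, 80.0, 162.0]
reader_head 0.65 [427.0, 159.0, 59.0, 55.0]
short_case_a 0.92 [260.0, 258.0, 24.0, 34.0]
short_case_a 0.91 [288.0, 246.0, 24.0, 33.0]
short_case_a 0.66 [231.0, 257.0, 24.0, 54.0]
{'mtx': array([[277.61277768,   0.        , 317.08716633],
       [  0.        , 277.61277768, 196.93656362],
       [  0.        ,   0.        ,   1.        ]]), 'hand_eye': array([[ 1.05050944e-03, -9.69776463e-01, -2.43992844e-01,
         6.97659437e+01],
       [ 9.99999304e-01,  8.87533825e-04,  7.77888763e-04,
         3.11596564e-01],
       [-5.37826312e-04, -2.43993491e-01,  9.69776720e-01,
        -1.79652971e+02],
       [ 0.00000000e+00,  0.00000000e+00,  0.00000000e+00,
         1.00000000e+00]])}
```

```bash
python3 - <<'E'
import cv2,numpy as np
a=cv2.imread('pics/scene0.png')[80:330,200:480];b=cv2.imread('pics/side0.png')[90:340,160:500]
cv2.imwrite('pics/ab.png',cv2.resize(np.hstack([a,b]),(800,323),interpolation=cv2.INTER_CUBIC))
cv2.imwrite('pics/b.png',cv2.resize(b,(800,588),interpolation=cv2.INTER_CUBIC))
E
```

```text
(no output)
```

View pics/scene0.png

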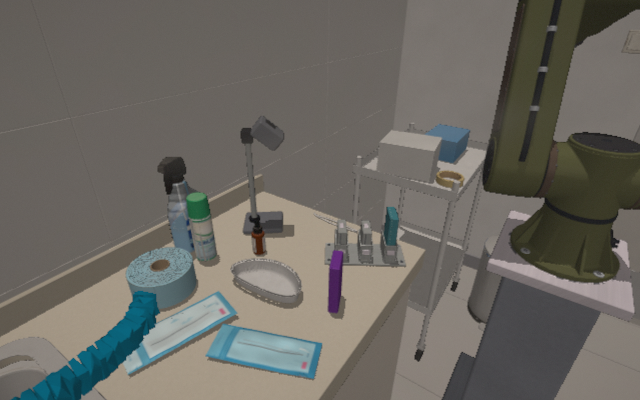

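View pics/b.png

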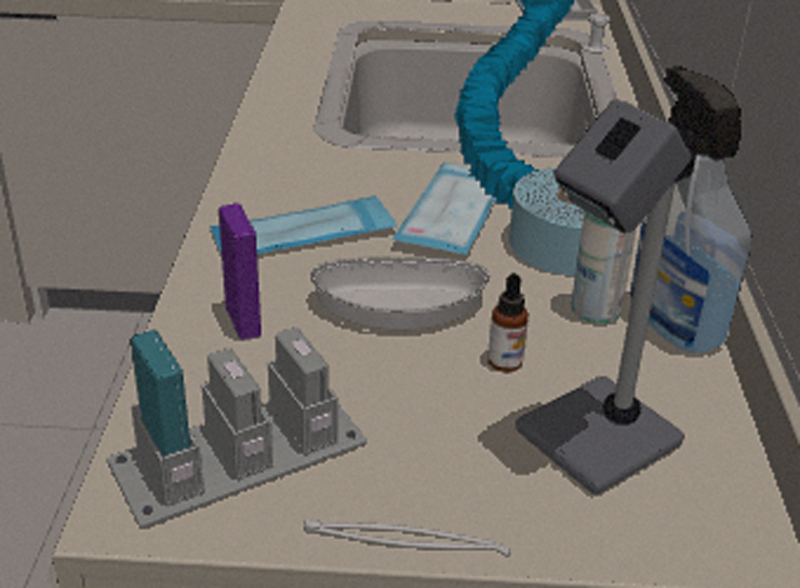

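The teal cassette is in the pocket nearest the robot, with the short cases in the middle and far pockets. The purple box beside the rack is the decoy. The reader stands behind, turned a little. Next I'll fit the rack and reader models to the masks.

```bash
cat > fit.py <<'E'
from cell import *
import cv2,numpy as np
from scipy.optimize import minimize
from scipy.spatial.transform import Rotation as Ro
def proj(P,K,T):
    Q=(np.linalg.inv(T)@np.c_[P,np.ones(len(P))].T)[:3]; u=K@Q; return (u[:2]/u[2]).T
def box(c,s,R=np.eye(3)):
    g=np.array([[a,b,d] for a in(-.5,.5) for b in(-.5,.5) for d in(-.5,.5)])*s
    return (R@g.T).T+c
c4,s4=np.cos(np.radians(40)),np.sin(np.radians(40))
Rh=np.array([[c4,0,-s4],[0,1,0],[s4,0,c4]])
def reader(bx,by): return [box([bx/2,0,8],[bx,by,16]),box([80,0,150],[16,16,270]),box(np.array([0,0,250])+Rh@[37,0,0],[74,60,46],Rh)]
def rack(cx=-60):
    L=[box([0,0,3],[200,86,6])]
    for x in(-60,0,60): L.append(box([x,0,31],[32,70,50]))
    return L
def sil(boxes,p,K,T,S=3):
    m=np.zeros((400*S,640*S),np.uint8);c,s=np.cos(p[2]),np.sin(p[2]);R=np.array([[c,-s,0],[s,c,0],[0,0,1]])
    for b in boxes:
        q=proj(b@R.T+[p[0],p[1],0],K,T); cv2.fillConvexPoly(m,cv2.convexHull(np.round((q+.5)*S-.5).astype(np.int32)),1)
    return cv2.resize(m.astype(np.float32),(640,400),interpolation=cv2.INTER_AREA)
def fit(boxes,masks,p0,ignore=None):
    def cost(p):
        J=0
        for i,(M,K,T) in enumerate(masks):
            m=sil(boxes,p,K,T)
            d=np.abs(m-M)
            if ignore is not None:d=d*~ignore[i]
            J+=d.sum()/M.sum()
        return J
    best=None
    for a in p0:
        r=minimize(cost,a,method='Nelder-Mead',options=dict(initial_simplex=np.array(a)+np.vstack([[0,0,0],[25,0,0],[0,25,0],[0,0,.2]]),xatol=.1,fatol=1e-4))
        if best is None or r.fun<best.fun:best=r
    return best
E
python3 - <<'E'
from fit import *
C={n:calibration(n) for n in('scene','side')}
M={}
for n in C:
    camera(n)
    for q in('rack','reader','short_case_a','dropper'):
        L=regions_of(n,q); M[n,q]=L
def mk(q): return [(M[n,q][0]['pixels'].astype(float),C[n]['mtx'],C[n]['cam_to_world']) for n in C]
# ground guess from side pixels
def back(n,u,v,z):
    K,T=C[n]['mtx'],C[n]['cam_to_world'];d=T[:3,:3]@np.linalg.inv(K)@[u,v,1];o=T[:3,3];return o+d*(z-o[2])/d[2]
f=lambda u,v,z:back('side',160+u/2.353,90+v/2.353,z)
for pt in((108,462,6),(145,525,6),(367,438,6),(517,420,16),(597,486,16),(684,432,16),(600,377,16)):print(pt,f(*pt).round())
rc=(f(108,462,6)+f(367,438,6))/2
ig=[]
for n in C:
    m=np.zeros((400,640),bool)
    for r in M[n,'short_case_a']: m|=r['pixels']
    ig.append(cv2.dilate(m.astype(np.uint8),np.ones((3,3)))>0)
r=fit(rack(),mk('rack'),[[rc[0],rc[1],a] for a in(0,.3)],ig);print('rack',r.x,r.fun)
r2={}
b=f(558,453,16)
for d in((110,100),(100,110)):
    q=fit(reader(*d),mk('reader'),[[b[0],b[1],a] for a in(-.5,0,.5)]);print('reader',d,q.x,q.fun)
    r2[d]=q
for n in C:
    im=camera(n).copy()
    for bx,p in((rack(),r.x),(reader(*min(r2,key=lambda k:r2[k].fun)),min(r2.values(),key=lambda k:k.fun).x)):
        cs,_=cv2.findContours((sil(bx,p,C[n]['mtx'],C[n]['cam_to_world'])>.5).astype(np.uint8),0,1);cv2.drawContours(im,cs,-1,(255,0,0),1)
    cv2.imwrite(f'pics/f_{n}.png',im[:,:,::-1])
a=cv2.imread('pics/f_scene.png')[100:290,220:430];b=cv2.imread('pics/f_side.png')[120:330,180:490]
a=cv2.resize(a,(316,286));b=cv2.resize(b,(484,328));a=cv2.copyMakeBorder(a,0,42,0,0,0);cv2.imwrite('pics/f.png',np.hstack([a,b]))
E
```

```text
(108, 462, 6) [316. 291.   6.]
(145, 525, 6) [363. 226.   6.]
(367, 438, 6) [526. 336.   6.]
(517, 420, 16) [653. 357.  16.]
(597, 486, 16) [713. 283.  16.]
(684, 432, 16) [795. 352.  16.]
(600, 377, 16) [732. 421.  16.]
rack [418.41099632 317.80650006   0.56045819] 0.6126415038686326
reader (110, 100) [685.35575523 319.24738296   0.76289894] 0.37232753948200226
reader (100, 110) [686.8228638  318.6110568    0.79188125] 0.4460168057970928
```

View pics/f.png

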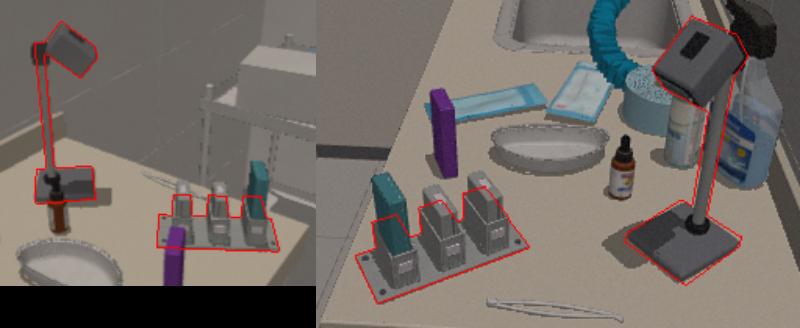

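Both fits lie on the outlines: rack at (418, 318) with yaw 0.56, reader at (685, 319) with yaw 0.76.

The tool can't tilt. So I'll grip the cassette across its 60 mm width and lift it. Then I'll pivot it 40° in the pads by pressing its foot against the pocket rim, and clamp hard. First I'll travel over.

```bash
python3 -m jog '[[94,[0,0,-1],0],[94,[0,0,-1],0],[94,[0.55,-0.5,0],0],[94,[0.55,-0.5,0],0],[94,[0.55,-0.5,0],0],[94,[0.55,-0.5,0],0],[94,[0.55,-0.5,0],0],[94,[0.55,-0.5,0],0],[94,[0.55,-0.5,0],0],[94,[0.55,-0.5,0],0],[94,[0.55,-0.5,0],0],[94,[0.55,-0.5,0],0],[94,[0.55,-0.5,0],0],[94,[0.55,-0.5,0],0],[94,[0.55,-0.5,0],0],[94,[0.55,-0.5,0],0]]' 10; python3 -c "
from cell import *
s=read_state();print(s['clock'],s['joints'],s['eef_pos'],s['eef_rot'],s.get('grasp_offset'),s.keys());import cell;print([k for k in dir(cell) if k[0]!='_'])"
```

```text
clock: 2.8
eef_pos: [431.1, -51.0, 305.6]
eef_rot: [3.141, -0.0, 0.358]
wrist_force: [-0.1, -1.0, 0.3]
finger_gap: 94.2
finger_force: 0.0
2.8 [-2.02098887e-01 -2.74293401e-02  1.66116538e+00 -1.06122175e-05
  1.50736812e+00  1.01089918e+00] [431.08223323 -50.96961542 305.63951925] [ 3.14132424e+00 -4.08277413e-04  3.57798980e-01] None dict_keys(['clock', 'joints', 'qd', 'effort', 'eef_pos', 'eef_rot', 'wrist_force', 'moment', 'finger_force', 'finger_gap'])
['Unreachable', 'calibration', 'camera', 'grasp_offset', 'read_state', 'regions_of', 'sign_off']
```

```bash
python3 -m jog '[[94,[0,0,0],-0.047],[94,[0,0,0],-0.047],[94,[0,0,0],-0.047],[94,[0,0,0],-0.047],[94,[0,0,0],-0.047],[94,[0,0,0],-0.047],[94,[0,0,0],-0.047],[94,[0,0,0],-0.047],[94,[0,0,0],-0.047],[94,[0,0,0],-0.047],[94,[0,0,0],-0.047],[94,[0,0,0],-0.047],[94,[0,0,0],-0.047],[94,[0,0,0],-0.047],[94,[0,0,0],-0.047],[94,[0,0,0],-0.047],[94,[0,0,0],-0.047],[94,[0,0,0],-0.047],[94,[0,0,0],-0.047],[94,[0,0,0],-0.047]]'; python3 -m jog '[[94,[0,0,0],-0.047],[94,[0,0,0],-0.047],[94,[0,0,0],-0.03]]'
cat > rel.py <<'E'
from cell import *
import numpy as np,sys
def rel(g,yaw=None):
    s=read_state();p=s['eef_pos'];R=s['eef_rot'];y=R[2];d=np.array(g)-p
    x=np.array([np.cos(y),np.sin(y),0]);t=np.array([np.sin(y),-np.cos(y),0])
    print('clock',s['clock'],'pos',p.round(1),'rot',np.round(R,3),'units',np.round([d@x/50,d@t/50,-d[2]/50],3))
    if yaw is not None:
        e=(yaw-y+np.pi)%(2*np.pi)-np.pi;print('twist',round(-e/np.pi,4))
E
python3 -c "
from rel import *
print(grasp_offset,read_state()['joints']);rel([368,286,230],.56+np.pi)"
```

```text
clock: 4.8
eef_pos: [430.6, -52.5, 305.5]
eef_rot: [-3.142, 0.0, -2.966]
wrist_force: [0.2, 0.2, 0.1]
finger_gap: 94.1
finger_force: 0.0
clock: 5.1
eef_pos: [430.6, -52.5, 305.5]
eef_rot: [-3.141, 0.0, -2.577]
wrist_force: [0.0, -0.6, 0.9]
finger_gap: 93.7
finger_force: 0.0
18.8 [-2.05782565e-01 -2.78486988e-02  1.66179989e+00 -5.61263727e-06
  1.50740773e+00 -2.34123276e+00]
clock 5.1 pos [430.6 -52.5 305.5] rot [-3.141  0.    -2.577] units [-2.565  6.39   1.511]
twist 0.0015
```

```bash
python3 -m jog '[[94,[-0.257,0.64,0.09],0],[94,[-0.257,0.64,0.09],0],[94,[-0.257,0.64,0.09],0],[94,[-0.257,0.64,0.09],0],[94,[-0.257,0.64,0.09],0],[94,[-0.257,0.64,0.09],0],[94,[-0.257,0.64,0.09],0],[94,[-0.257,0.64,0.09],0],[94,[-0.257,0.64,0.09],0],[94,[-0.257,0.64,0.09],0],[94,[0,0,0],0],[94,[0,0,0],0]]'
python3 - <<'E'
from fit import *
s=read_state();im=camera('wrist')
c=calibration('wrist');T=np.eye(4);T[:3,:3]=Ro.from_euler('xyz',s['eef_rot']).as_matrix();T[:3,3]=s['eef_pos'];W=T@c['hand_eye'];K=c['mtx']
np.savez('w1.npz',im=im,W=W,K=K)
p=[418.4,317.8,.56];R=Ro.from_euler('z',p[2]).as_matrix()
o=im.copy()
for b in rack()+[box([-60,0,69],[22,60,120])]:
    q=proj(b@R.T+[p[0],p[1],0],K,W).astype(int)
    for i in range(8):
        for j in range(i):
            if np.count_nonzero([(i^j)>>k&1 for k in range(3)])==1: cv2.line(o,tuple(map(int,q[i])),tuple(map(int,q[j])),(255,0,0),1)
cv2.imwrite('pics/w1.png',o[:,:,::-1])
E
```

```text
clock: 6.3
eef_pos: [369.7, 287.1, 260.3]
eef_rot: [-3.141, -0.0, -2.581]
wrist_force: [0.6, 0.1, 0.1]
finger_gap: 93.9
finger_force: 0.0
```

View pics/w1.png

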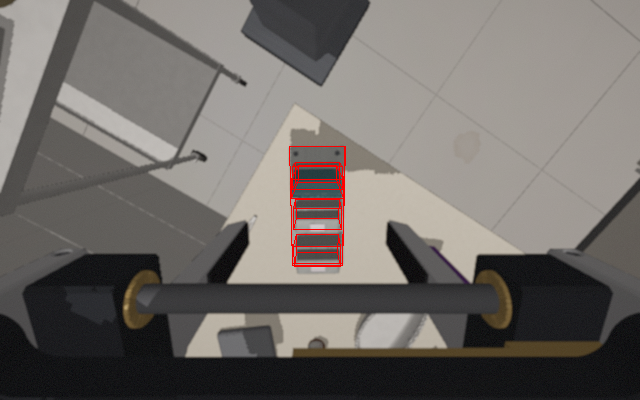

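```bash
python3 - <<'E'
import cv2
cv2.imwrite('pics/w1c.png',cv2.resize(cv2.imread('pics/w1.png')[140:280,270:370],(571,800))[:590])
import numpy as np
a=cv2.imread('pics/w1.png')[140:280,250:390];b=np.load('w1.npz')['im'][140:280,250:390,::-1]
cv2.imwrite('pics/w1c.png',cv2.resize(np.hstack([a,b]),(800,400),interpolation=cv2.INTER_CUBIC))
E
```

```text
(no output)
```

View pics/w1c.png

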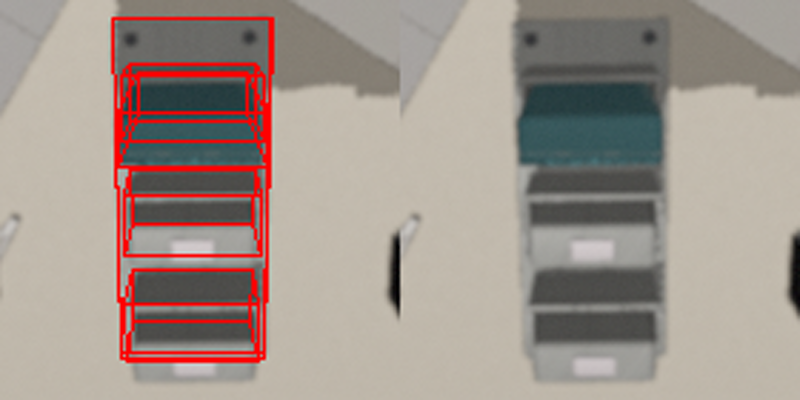

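The overlay agrees within about 1 mm. Descending to grip across the width at about z = 104.

```bash
python3 -m jog '[[94,[0.05,0,0.5],0],[94,[0,0,0.5],0],[94,[0,0,0.5],0],[94,[0,0,0.5],0],[94,[0,0,0.5],0],[94,[0,0,0.5],0],[94,[0,0,0.5],0],[94,[0,0,0],0],[50,[0,0,0],0],[50,[0,0,0],0],[50,[0,0,0],0],[50,[0,0,0],0],[50,[0,0,0],0],[50,[0,0,0],0],[50,[0,0,0],0],[50,[0,0,0],0]]' 15
```

```text
clock: 7.95
eef_pos: [368.1, 285.8, 85.9]
eef_rot: [-3.142, 0.001, -2.583]
wrist_force: [0.7, -0.6, 6.0]
finger_gap: 59.8
finger_force: 14.9
```

```bash
python3 -m jog '[[50,[0,0,-0.3],0],[50,[0,0,-0.3],0],[50,[0,0,-0.3],0],[50,[0,0,-0.3],0],[50,[0,0,-0.3],0],[50,[0,0,0],0],[50,[0,0,0],0],[50,[0,0,0],0]]'; python3 - <<'E'
from cell import *
import cv2
im=camera('side');cv2.imwrite('pics/lift.png',cv2.resize(im[130:330,180:380,::-1],(600,600),interpolation=cv2.INTER_CUBIC))
E
```

```text
clock: 8.75
eef_pos: [367.4, 285.4, 159.4]
eef_rot: [-3.142, -0.002, -2.583]
wrist_force: [0.3, -0.3, -1.8]
finger_gap: 60.2
finger_force: 14.9
```

View pics/lift.png

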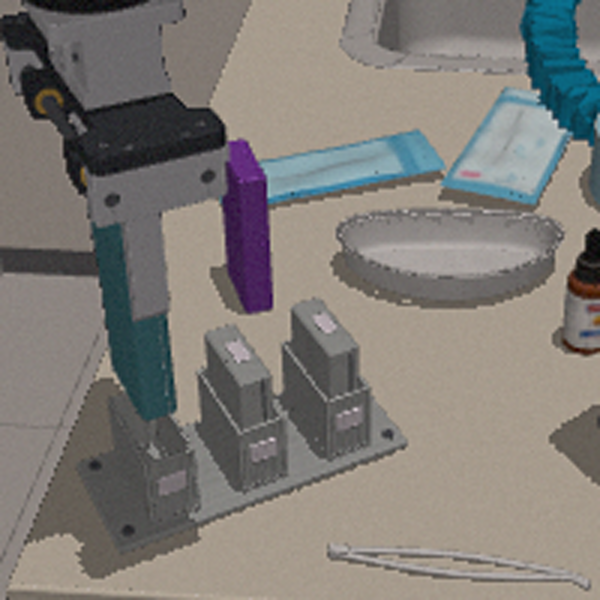

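Clear of its pocket and upright. Now I'll hook the foot about 8 mm below the rim and arc the tool toward the robot to pivot the cassette.

```bash
python3 -m jog '[[50,[0,0,0.23],0],[50,[0,0,0.23],0],[50,[0,0,0.23],0],[50,[0,0,0],0],[50,[0.174,0,-0.006],0],[50,[0.174,0,-0.006],0],[50,[0.153,0,0.021],0],[50,[0.153,0,0.021],0],[50,[0.146,0,0.047],0],[50,[0.146,0,0.047],0],[50,[0.137,0,0.072],0],[50,[0.137,0,0.072],0],[50,[0,0,0],0],[50,[0,0,0],0]]' 12; python3 - <<'E'
from cell import *
import cv2
im=camera('side');cv2.imwrite('pics/piv.png',cv2.resize(im[130:330,180:380,::-1],(600,600),interpolation=cv2.INTER_CUBIC))
E
```

```text
clock: 10.2
eef_pos: [315.8, 253.1, 112.3]
eef_rot: [3.142, -0.001, -2.583]
wrist_force: [0.1, -0.0, -2.8]
finger_gap: 60.1
finger_force: 12.0
```

View pics/piv.png

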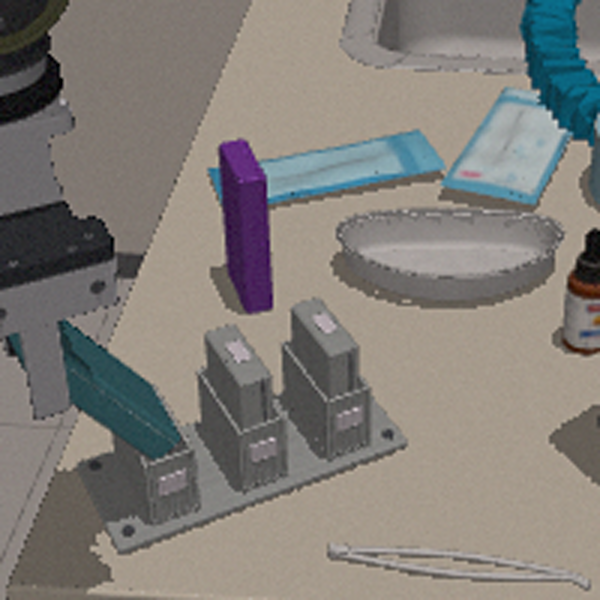

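It tilted as planned. Clamping at 60 N and lifting slowly, then I'll measure the tilt.

```bash
python3 -m jog '[[50,[0,0,0],0],[50,[0,0,0],0],[50,[0,0,0],0],[50,[0,0,-0.1],0],[50,[0,0,-0.2],0],[50,[0,0,-0.3],0],[50,[0,0,-0.3],0],[50,[0,0,-0.3],0],[50,[0,0,-0.3],0],[50,[0,0,-0.3],0],[50,[0,0,-0.2],0],[50,[0,0,-0.1],0],[50,[0,0,0],0],[50,[0,0,0],0]]' 60
cat > ang.py <<'E'
from fit import *
from itertools import product
def ang(show=None,extra=()):
    obs=[]
    s=read_state();yaw=s['eef_rot'][2]+np.pi;g=s['eef_pos']+[0,0,grasp_offset]
    for n in('side','scene'):
        im=camera(n);h=cv2.cvtColor(im,cv2.COLOR_RGB2HSV)
        c=calibration(n);K,T=c['mtx'],c['cam_to_world']
        # teal pixels near the grasp
        u=proj(g[None],K,T)[0];m=((h[...,0]>80)&(h[...,0]<100)&(h[...,1]>90)).astype(np.uint8)
        w=np.zeros_like(m);cv2.circle(w,tuple(map(int,u)),60,1,-1);m&=w
        k,l,st,_=cv2.connectedComponentsWithStats(m);
        M=np.isin(l,[i for i in range(1,k) if st[i,4]>15]).astype(float)
        obs.append((n,im,M,K,T));print(n,M.sum(),u.round())
    Rz=Ro.from_euler('z',yaw).as_matrix()
    def S(p,K,T):
        # cassette axes in (radial,lateral,z); pad point at distance a from mid along length, off b in thickness
        t,a,b=p;Y=np.array([-np.sin(t),0,np.cos(t)]);Z=np.array([np.cos(t),0,np.sin(t)]);X=np.array([0,1,0])
        B=np.c_[Z,X,Y];return sil([box(-a*Y-b*Z,[22,60,120],B)@Rz.T+g],[0,0,0],K,T)
    def cost(p):
        J=0
        for n,im,M,K,T in obs:
            m=S(p,K,T); # teal outside silhouette bad; silhouette outside teal bad only where not occluded by grey finger
            J+=(M*(1-m)).sum()*2+ (m*(1-M)).sum()*.5
        return J
    r=min((minimize(cost,[t,35,0],method='Nelder-Mead',options=dict(initial_simplex=[[t,35,0],[t+.2,35,0],[t,45,0],[t,35,6]],xatol=.002,fatol=.1)) for t in(.5,.8)),key=lambda r:r.fun)
    t,a,b=r.x;mid=g+Rz@(-a*np.array([-np.sin(t),0,np.cos(t)])-b*np.array([np.cos(t),0,np.sin(t)]))
    print('tilt deg',np.degrees(t).round(1),'a,b',round(a,1),round(b,1),'J',r.fun,'mid-g',(mid-g).round(1),'mid',mid.round(1))
    if show:
        o=[]
        for n,im,M,K,T in obs:
            cs,_=cv2.findContours((S(r.x,K,T)>.5).astype(np.uint8),0,1);v=im.copy();
            for q in extra: 
                c2,_=cv2.findContours((sil(q[0],q[1],K,T)>.5).astype(np.uint8),0,1);cv2.drawContours(v,c2,-1,(0,255,0),1)
            cv2.drawContours(v,cs,-1,(255,0,0),1);u=proj(g[None],K,T)[0].astype(int);x=np.clip(u[0]-80,0,480);y=np.clip(u[1]-75,0,250)
            o.append(cv2.resize(v[y:y+150,x:x+160],(400,375),interpolation=cv2.INTER_CUBIC))
        cv2.imwrite(show,np.hstack(o)[...,::-1])
    return t,mid,g,yaw
E
python3 -c "
from ang import *
ang('pics/a1.png')"
```

```text
clock: 11.65
eef_pos: [315.9, 253.2, 217.1]
eef_rot: [3.142, -0.001, -2.583]
wrist_force: [-0.1, -0.6, -2.1]
finger_gap: 59.8
finger_force: 60.0
side 911.0 [181. 196.]
scene 790.0 [425. 172.]
tilt deg 33.3 a,b 37.6 -11.2 J 506.0555569678545 mid-g [ 25.4  15.9 -25.3] mid [341.3 269.1 210.6]
```

View pics/a1.png

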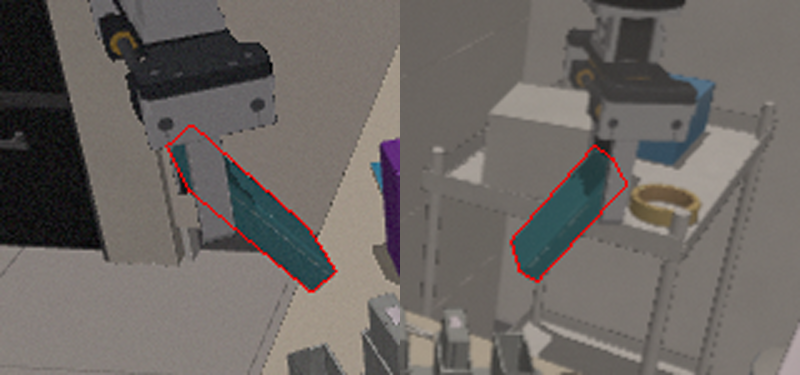

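```bash
python3 - <<'E'
s=open('ang.py').read()
s=s.replace("    def cost(p):\n","""    tip=g-[0,0,grasp_offset]
    fb=[box([0,sg*42,50],[26,26,104])@Rz.T+tip for sg in(-1,1)]+[box([0,0,135],[80,180,80])@Rz.T+tip]
    IG={o[0]:sil(fb,[0,0,0],o[3],o[4])>0.01 for o in obs}
    def cost(p):
""").replace("(M*(1-m)).sum()*2+ (m*(1-M)).sum()*.5","(M*(1-m)).sum()+(m*(1-M)*~IG[n]).sum()")
s=s.replace("    if show:","    for tt in(.55,.6,.65,.7,.75):\n        q=minimize(lambda p:cost([tt,*p]),[a,b],method='Nelder-Mead');print(tt,q.x.round(1),round(q.fun,1))\n    if show:")
s=s.replace("cv2.drawContours(v,cs,-1,(255,0,0),1);u=","v[(M>0)&(np.indices(M.shape).sum(0)%2==0)]=[255,255,0];cv2.drawContours(v,cs,-1,(255,0,0),1);u=")
open('ang.py','w').write(s)
E
python3 -c "
from ang import *
ang('pics/a2.png')"
```

```text
side 903.0 [181. 196.]
scene 789.0 [425. 172.]
tilt deg 34.3 a,b 34.3 -10.1 J 230.1111121326685 mid-g [ 23.4  14.6 -22.6] mid [339.3 267.8 213.2]
0.55 [ 34.2 -12.9] 262.7
0.6 [ 34.3 -10. ] 230.1
0.65 [33.6 -6.7] 247.0
0.7 [33.7 -4.6] 323.0
0.75 [33.2 -2.9] 456.4
```

View pics/a2.png

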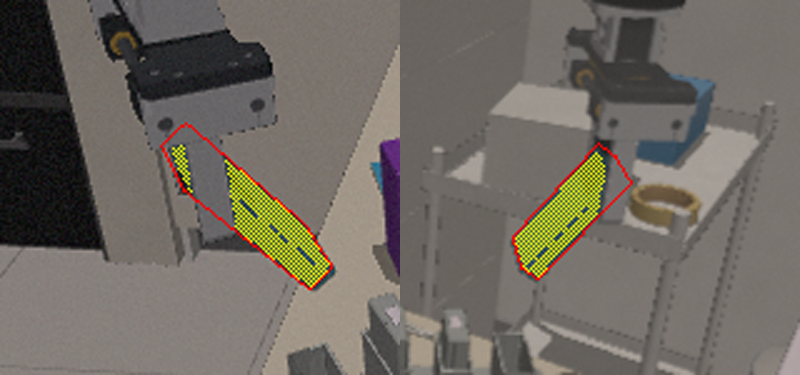

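```bash
python3 - <<'E'
s=open('ang.py').read()
s=s.replace("('side','scene')","cams").replace("def ang(show=None,","def ang(show=None,cams=('side','scene','wrist'),")
s=s.replace("c=calibration(n);K,T=c['mtx'],c['cam_to_world']","""c=calibration(n);K=c['mtx']
        if n=='wrist':
            E=np.eye(4);E[:3,:3]=Ro.from_euler('xyz',s['eef_rot']).as_matrix();E[:3,3]=s['eef_pos'];T=E@c['hand_eye']
        else: T=c['cam_to_world']""").replace("int,u)),60","int,u)),(150 if n=='wrist' else 60)")
s=s.replace("(h[...,1]>90)","(h[...,1]>70)").replace("IG={","fw=np.zeros((400,640),bool);fw[280:]=1\n    IG={'wrist':fw}|{").replace("for o in obs}","for o in obs if o[0]!='wrist'}")
s=s.replace("J+=(M*","J+=(.4 if n=='wrist' else 1)*((M*").replace("*~IG[n]).sum()","*~IG[n]).sum())")
s=s.replace("(400,375)","(266,250)").replace("v[y:y+150,x:x+160]","(v[100:400,160:480] if n=='wrist' else v[y:y+150,x:x+160])")
open('ang.py','w').write(s)
E
python3 -c "
from ang import *
ang('pics/a3.png')
for c in ('side','scene','wrist'):ang(None,(c,))"
```

```text
Traceback (most recent call last):
  File "ang.py", line 6
    for n incams:
          ^^^^^^
SyntaxError: invalid syntax
```

```bash
sed -i 's/incams/in cams/' ang.py; python3 -c "
from ang import *
ang('pics/a3.png')
for c in ('side','scene','wrist'):ang(None,(c,))"
```

```text
side 944.0 [181. 196.]
scene 848.0 [425. 172.]
wrist 4408.0 [317. 245.]
tilt deg 33.1 a,b 36.6 -11.2 J 465.00000169426204 mid-g [ 24.9  15.6 -24.6] mid [340.8 268.7 211.3]
0.55 [ 34.6 -11.5] 532.6
0.6 [ 38.  -11.6] 517.9
0.65 [42.5 -9.9] 751.2
0.7 [44.4 -8.2] 1031.6
0.75 [48.  -6.3] 1326.6
side 942.0 [181. 196.]
tilt deg 35.4 a,b 31.9 -9.0 J 79.22222267836332 mid-g [ 21.9  13.7 -20.8] mid [337.9 266.9 215.4]
0.55 [ 33.2 -12.8] 111.8
0.6 [32.3 -9.7] 79.9
0.65 [31.3 -7.1] 96.3
0.7 [33.  -4.7] 159.8
0.75 [33.6 -2.2] 269.0
scene 850.0 [425. 172.]
tilt deg 36.6 a,b 35.0 -7.5 J 77.44444505125284 mid-g [ 22.8  14.3 -23.6] mid [338.9 267.5 212.6]
0.55 [ 35.3 -10.9] 93.2
0.6 [35.9 -7.5] 85.2
0.65 [34.8 -7.7] 82.2
0.7 [32.7 -7.4] 116.3
0.75 [33.3 -3. ] 126.4
wrist 4417.0 [317. 245.]
tilt deg 38.5 a,b 43.5 -11.4 J 233.42222197651864 mid-g [ 30.5  19.1 -26.9] mid [346.6 272.4 209.4]
0.55 [ 39.9 -10.5] 274.4
0.6 [ 41.7 -10.5] 231.3
0.65 [ 41.7 -11.5] 233.0
0.7 [ 43.2 -12. ] 233.5
0.75 [ 43.2 -12.8] 234.5
```

View pics/a3.png

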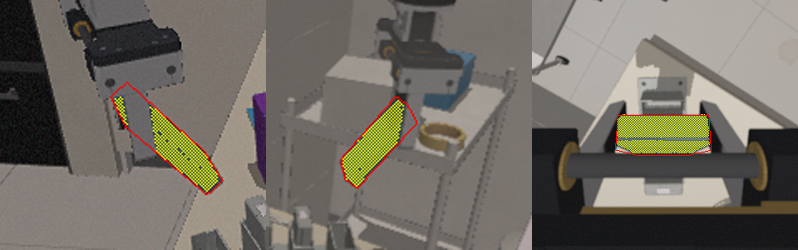

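The side and scene views agree on a tilt of about 36°, inside the 10° tolerance, with the mid point about 26 mm ahead of and 22 mm below the pads. I'll turn to the reader's yaw and carry it most of the way.

```bash
python3 -m jog '[[50,[0,0,0],-0.01],[50,[0,0,0],-0.015],[50,[0,0,0],-0.015],[50,[0,0,0],-0.015],[50,[0,0,0],-0.01],[50,[-0.1,-0.11,0],0],[50,[-0.2,-0.22,0],0],[50,[-0.3,-0.33,0.05],0],[50,[-0.3,-0.33,0.05],0],[50,[-0.3,-0.33,0.05],0],[50,[-0.3,-0.33,0.05],0],[50,[-0.3,-0.33,0.05],0],[50,[-0.3,-0.33,0.05],0],[50,[-0.3,-0.33,0.05],0],[50,[-0.3,-0.33,0.05],0],[50,[-0.2,-0.22,0.1],0],[50,[-0.1,-0.11,0.1],0],[50,[0,0,0],0]]' 60
cat > tgt.py <<'E'
from ang import *
from rel import rel
def tgt():
    w=np.array([685.4,319.2,250]);ps=.763;H=Ro.from_euler('z',ps).as_matrix()@Rh
    t,m,g,y=ang(None,('side','scene'))
    y-=2*np.pi*round((y-ps)/2/np.pi)
    zc=np.array([np.cos(t)*np.cos(y),np.cos(t)*np.sin(y),np.sin(t)])
    print('mid in head',(H.T@(m-w)).round(1),'angle deg',np.degrees(np.arccos(zc@H[:,0])).round(1),'yaw err',round(y-ps,3))
    rel(read_state()['eef_pos']+(w-125*H[:,0]-m),ps+np.pi)
E
python3 -c "
from tgt import *
tgt()"
```

```text
clock: 13.95
eef_pos: [539.1, 237.1, 186.1]
eef_rot: [3.141, -0.002, -2.38]
wrist_force: [-0.5, 0.4, -1.4]
finger_gap: 59.3
finger_force: 60.0
side 913.0 [321. 225.]
scene 524.0 [343. 160.]
tilt deg 34.6 a,b 35.5 -9.2 J 229.3333341628313 mid-g [ 20.1  19.1 -24. ] mid [559.2 256.2 180.9]
0.55 [ 33.6 -12.5] 257.0
0.6 [35.5 -9.6] 232.8
0.65 [34.5 -7.5] 264.4
0.7 [34.3 -4.8] 366.1
0.75 [31.9 -2.7] 492.4
mid in head [-147.7   41.7   33.7] angle deg 5.4 yaw err -0.001
clock 14.05 pos [538.4 237.6 187.3] rot [ 3.141e+00 -1.000e-03 -2.379e+00] units [-0.781 -0.834  0.224]
twist -0.0001
```

```bash
python3 -m jog '[[50,[-0.1,-0.1,0.03],0],[50,[-0.15,-0.16,0.05],0],[50,[-0.15,-0.16,0.05],0],[50,[-0.15,-0.16,0.05],0],[50,[-0.13,-0.15,0.03],0],[50,[-0.1,-0.1,0.01],0],[50,[0,0,0],0],[50,[0,0,0],0],[50,[0,0,0],0]]' 60
python3 - <<'E'
from tgt import *
tgt()
o=[]
for n in('scene','side'):
    c=calibration(n);v=camera(n).copy()
    cs,_=cv2.findContours((sil(reader(110,100),[685.4,319.2,.763],c['mtx'],c['cam_to_world'])>.5).astype(np.uint8),0,1);cv2.drawContours(v,cs,-1,(0,255,0),1)
    x,y=(210,80) if n=='scene' else (290,100)
    o.append(cv2.resize(v[y:y+200,x:x+200],(400,400),interpolation=cv2.INTER_CUBIC))
cv2.imwrite('pics/end.png',np.hstack(o)[...,::-1])
E
```

```text
clock: 14.95
eef_pos: [595.2, 234.8, 176.7]
eef_rot: [3.142, 0.0, -2.378]
wrist_force: [-0.5, -0.4, -2.6]
finger_gap: 59.5
finger_force: 60.0
side 961.0 [357. 232.]
scene 434.0 [325. 158.]
tilt deg 35.7 a,b 35.4 -8.1 J 229.33333403617144 mid-g [ 19.7  18.8 -24. ] mid [614.9 253.6 171.5]
0.55 [ 33.8 -12.1] 296.1
0.6 [35.7 -8.1] 247.3
0.65 [35.  -7.9] 263.8
0.7 [34.4 -5.1] 363.0
0.75 [33.  -2.9] 484.3
mid in head [-124.2    1.3    1.7] angle deg 4.3 yaw err 0.0
clock 15.05 pos [595.2 234.8 176.8] rot [-3.141  0.    -2.378] units [-0.011 -0.026  0.037]
twist 0.0001
```

View pics/end.png

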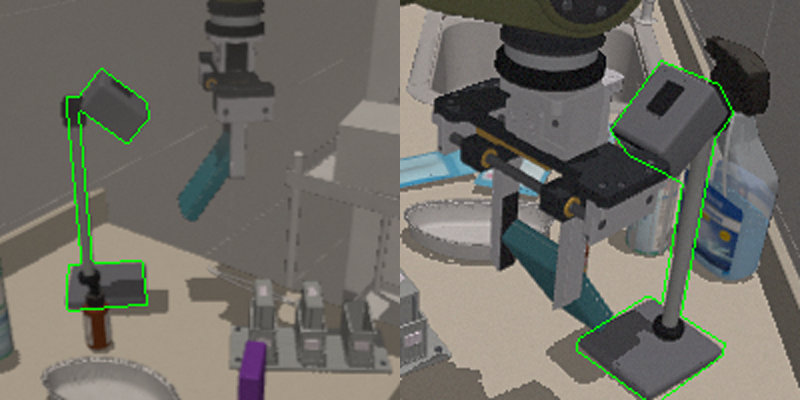

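The cassette is held in front of the reader with its lid facing the window, clear of the head. It measures 124 mm out, under 2 mm off the line and about 4° off square, and the cases still stand. Handing in.

```bash
python3 -c "
from cell import *
print(sign_off())"
```

```text
the job is handed in; nothing more can be done
None
```

The job is handed in with the cassette held still in front of the reader: lid facing the window at about 124 mm, under 2 mm off the line and about 4° off square by the cameras, both short cases still in their pockets; sign-off returned no verdict.

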